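# Fetch the blue thread from behind the jars

### The arm

A 6-joint arm with a two-finger parallel gripper is mounted at the origin on a cart in front of the work surface, level with it; the furniture and walls round the work are solid. World frame = base frame: x ahead of the robot, y to its left, z up, the work surface at z = 0. Lengths are in m, angles in degrees, forces in N, time in s.
With the tool pointing down it reaches from about 0.3 to 0.75 m from the base axis. Payload 8.5 kg.
Tool frame: the origin (TCP) lies midway between the tips of the shut fingers; the grasp point (between the pads) lies 19 mm behind it; z points along the fingers, y is the line along which they close (so a half turn about z gives the same grasp; the last joint's range is limited). The gripper opens to 85 mm and grips with 20 to 120 N. Pads are 22 mm wide; open, the fingers measure 114 mm over their backs; the gripper's body (76 mm by 85 mm) begins 54 mm behind the grasp point. The pads swing forward as they close: fully open they stand 13 mm farther back than shut.
Start: joints at [-76.965, 21.807, 74.336, -0, 83.858, -12.336], TCP at [0.236, -0.497, 0.231] pointing down, gripper open.
Joint ranges: [-178.18, 178.18], [-50.72, 133.34], [12.68, 142.11], [-81.47, 261.47], [9.98, 163.14], [-165.26, 165.26]. Speed limits (degrees/s): [136.94, 136.94, 180, 180, 180, 180].

### API

Orientations are given as [roll, pitch, yaw] about the fixed x, y, z axes, in that order (R = Rz(yaw) Ry(pitch) Rx(roll)).
In Python, from bench import ctrl, eyes, close_job, models gives the robot as it stands. The module is installed in compiled form; this text tells all that it offers.
- The arm moves only by the shell command python3 -m pendant 'ROWS' [FORCE]. ROWS is a JSON object of lists of equal length, an entry for each row: "rot": the turn, a rotation vector about the world's x, y, z in degrees, a list of three; "offset": the shift along the world's x, y, z in cm, a list of three; "gripper": the closure, from -1 (fully open) to 1 (shut). In form: {"rot": [[wx, wy, wz], ...], "offset": [[tx, ty, tz], ...], "gripper": [gripper, ...]}. A call has exactly 10 rows; each row is the pose to reach, as a shift and turn from the pose commanded when the call began; what a row does not reach only later rows make up. A row lasts 1/8 s, in which the tool goes at most 62.5 mm and 10.7 degrees, less where a joint would pass 70% of its speed; a pose out of reach is approached as far as the arm can. A call with a gripper value outside its range is refused whole. The fingers move at their own pace and stop on an object; FORCE is the grip in N (left out, the last holds). Time passes only in rows, so rows that repeat a pose let the fingers close, or fill a call up. It gives the time, the measured TCP pose, the force, the opening and the grip force at its end, in the units of the state.
- ctrl.sense(): the state, without advancing time (a new reading comes with each control period).
- eyes.camera(name): name is "scene" or "top"; returns (picture, depth): 400x640x3 uint8, red, green, blue; 400x640 float32, m along the optical axis (not along the pixel's ray), 0 where there is no reading.
- eyes.camera_model(name): a dict with "fx", "fy", "cx", "cy" (pixels), "k1" (the pictures are not rectified: a ray, as slopes to the right and down, at radius r is drawn at 1 + k1 r^2 times it, then the intrinsics apply), "R" (3x3) and "t" (3): a world point X has camera coordinates R X + t. Camera axes: x right, y down, z forward; pixel columns grow to the right and rows downward; lengths in m; the calibration is good to about 2 mm. A picture is of the moment at which its call begins. camera_model takes no time and is no camera call.
- close_job(): hands the job in; it is judged then, once.
Trained networks look in the newest picture that a camera, given by its name, has taken for a name from the list of things; names that differ only in an ending like _2 or _b are one class to them, and where a whole thing is asked for, a point or a joint stands for the part that bears it (a point fixed in the world has none). Each returns a list of dicts, best first, with "p" (0 to 1); they miss things now and then, are a little off and sometimes report something else, mostly with a low value. They report only what shows in the picture. A call takes as long as a camera call.
- models.regions_of(camera, label): "region" (400x640 bool, what is visible of it).
- models.place_of(camera, label): "xyz" ([x, y, z] in m, in the coordinates of the camera as it stood for that picture, good to about 4 mm: a listed point, or the origin of a listed thing).
The state is a dict: "clock": time; "joint_positions": joint angles; "qd": joint speeds; "joint_torque": joint torques, N m; "position": TCP position; "ee_rot": TCP orientation; "ft_force": force on the tool from outside, world axes, zero at the start; "wrist_torque": the same for the moment, N m; "grip_width": opening from 0.0 (shut) to 1.0 (fully open); "finger_force": force on a finger pad.
Only numpy, scipy, OpenCV 4.12 (cv2) and the standard library are available. Lean on these libraries where they do the work, as an engineer would, in place of code of your own. Each camera call takes 0.05 s, during which the arm holds its last target. There are 200 camera calls.

### The job

The blue cotton reel stands at the back of the little wooden stand, hemmed in by the dropper bottle, the gold-capped jar and the tin. First clear those three onto the blue rectangular mat, then fetch the blue reel and stand it in the middle of the round cork mat, and only then put the three back on the stand, each on the very spot it came from. Keep everything upright and leave the red reel and the tape measure alone.

Things in the scene. Friction and masses are not known exactly. Their poses are not given: they have to be found in the camera images.
- stand: Low wooden stand, fixed, 166 (x) x 196 (y) mm, left or right on the worktop, slightly turned. Origin: centre of its underside. +x points to its 35 mm high back board, +y to its left end; other rims 14 mm high. Floor 8 mm up, with four pale flat spots: the blue reel starts on the middle one (x 22, y 0 mm), the other three in any order on (-36, 0), (22, 58) and (22, -58).
- side_mat: Blue rectangular fabric mat, fixed, empty at the start, 170 (x) x 190 (y) x 4 mm; stands on the other side than the stand. Origin: centre of its underside, on the worktop; axes along its sides.
- round_mat: Round cork mat, fixed, 80 mm across and 4 mm thick, with a thin white ring of 42 mm across round its middle. Origin: centre of its underside, on the worktop.
- dropper_mid (a point): Small amber glass dropper bottle with a black rubber bulb, round, 33 mm across, 102 mm high; the body (the wide part, to grasp) is straight up to 56 mm; grasp it near there (50 to 55 mm up) so that the bulb clears the palm. About 60 g. A like one stands far back by the wall. Point: on its axis, half-way up, 51 mm above its underside. Its own z axis points up.
- jar_mid (a point): Slim round jar with a gold-yellow cap and a green label, 42 mm across, 106 mm high; the straight-sided cap is its top 21 mm. Grasp it by the cap (88 mm up): taken lower, the cap jams in the gripper. A like one stands far back by the wall. Point: on its axis, half-way up, 53 mm above its underside. Its own z axis points up.
- can_mid (a point): Closed round tin, white and dark red with a grey metal top, 57 mm across, 72 mm high; best taken 50 to 60 mm up, clear of its neighbours. Point: on its axis, half-way up, 36 mm above its underside. Its own z axis points up.
- blue_reel_mid (a point): Wooden cotton reel with blue thread, standing upright, 30 mm across the flanges, 40 mm high (thread part about 20 mm across). Point: on its axis, half-way up, 20 mm above its underside. Its own z axis points up.
- red_reel_mid (a point): Wooden cotton reel with red thread, standing upright on the worktop behind the round mat, 30 mm across, 40 mm high; must be left alone. Point: on its axis, half-way up.
- tape_mid (a point): Grey round tape measure lying flat in front of the round mat, 54 x 63 mm, 24 mm high; must be left alone. Point: its centre, half-way up.

How it is judged:
By the outcome, as a careful person would: the job done as asked, in the order asked, and still so for the second after the job is handed in, with the robot touching nothing.
It also fails if it takes over 141 s, if anything falls off the work surface, if the arm or the gripper's body presses on something with over 40 N, if the wrist force passes 120 N, or if a joint passes its speed limit or range.

## Working session

There is one attempt and no reset: what is moved stays moved. The work goes in short steps, Python scripts to look and compute and a shell command to move; the robot and the scene stay as the last step left them, time stands still between calls to the robot, and variables do not carry over. Pictures are saved under pics/ and viewed, at most 14 in all, crops included, and the job is handed in when it is done.

```bash
mkdir -p pics; cat > h.py <<'E'
import numpy as np, cv2
from bench import ctrl, eyes, models
def world(cam,p):
    m=eyes.camera_model(cam); return np.array(m["R"]).T@(np.array(p)-np.array(m["t"]))
def shot(cam,name=None):
    a,d=eyes.camera(cam)
    if name: cv2.imwrite("pics/"+name,a[:,:,::-1])
    return a,d
def cloud(cam,d):
    m=eyes.camera_model(cam); K=np.array([[m["fx"],0,m["cx"]],[0,m["fy"],m["cy"]],[0,0,1.]])
    v,u=np.mgrid[0:400,0:640]
    s=cv2.undistortPoints(np.stack([u.ravel(),v.ravel()],1).astype(np.float64)[:,None],K,np.array([m["k1"],0,0,0,0.]))[:,0]
    z=d.ravel(); P=np.c_[s*z[:,None],z]
    W=(P-np.array(m["t"]))@np.array(m["R"]); W[z==0]=np.nan
    return W.reshape(400,640,3)
E
python3 - <<'E'
from h import *
for c in("scene","top"):
    a,d=shot(c,c+"0.png")
    for n in["stand","side_mat","round_mat","dropper_mid","jar_mid","can_mid","blue_reel_mid","red_reel_mid","tape_mid"]:
        print(c,n,[(round(r["p"],2),world(c,r["xyz"]).round(3).tolist()) for r in models.place_of(c,n)][:3])
print(ctrl.sense())
E
```

```text
scene stand [(0.95, [0.512, 0.324, -0.002])]
scene side_mat [(0.65, [0.508, -0.042, -0.0])]
scene round_mat [(0.82, [0.554, 0.142, 0.002]), (0.49, [0.537, 0.267, 0.056])]
scene dropper_mid [(0.57, [0.535, 0.268, 0.059])]
scene jar_mid [(0.95, [0.523, 0.38, 0.056])]
scene can_mid [(0.92, [0.478, 0.317, 0.048])]
scene blue_reel_mid [(0.87, [0.53, 0.326, 0.029])]
scene red_reel_mid [(0.79, [0.721, 0.124, 0.026])]
scene tape_mid [(0.55, [0.373, 0.156, 0.011])]
top stand [(0.74, [0.505, 0.324, 0.001])]
top side_mat [(0.6, [0.511, -0.04, 0.0])]
top round_mat [(0.93, [0.56, 0.144, -0.006])]
top dropper_mid [(0.62, [0.538, 0.267, 0.056])]
top jar_mid [(0.73, [0.523, 0.382, 0.058])]
top can_mid [(0.71, [0.475, 0.32, 0.045])]
top blue_reel_mid [(0.69, [0.533, 0.328, 0.027])]
top red_reel_mid [(0.51, [0.722, 0.129, 0.019])]
top tape_mid [(0.6, [0.373, 0.152, 0.01])]
{'clock': 1.0, 'joint_positions': array([-7.69652552e+01,  2.18040477e+01,  7.43354590e+01, -7.86833900e-04,
        8.38580090e+01, -1.23383615e+01]), 'qd': array([ 0.14211146, -0.07430744, -0.08430702, -0.06108056, -0.00111622,
       -0.06003489]), 'joint_torque': array([ 3.54262971e-03, -4.48324299e+01, -2.31459171e+01,  1.52723470e-05,
        5.88713556e-04,  2.79151060e-06]), 'position': array([ 0.2356482 , -0.49693598,  0.23134847]), 'ee_rot': array([1.79997740e+02, 1.29509349e-03, 2.53731905e+01]), 'ft_force': array([-0.30879975,  0.32851244,  0.45993282]), 'wrist_torque': array([-0.00433643,  0.0075261 , -0.00185541]), 'finger_force': 0.0, 'grip_width': 1.0002486256394705}
```

View pics/scene0.png

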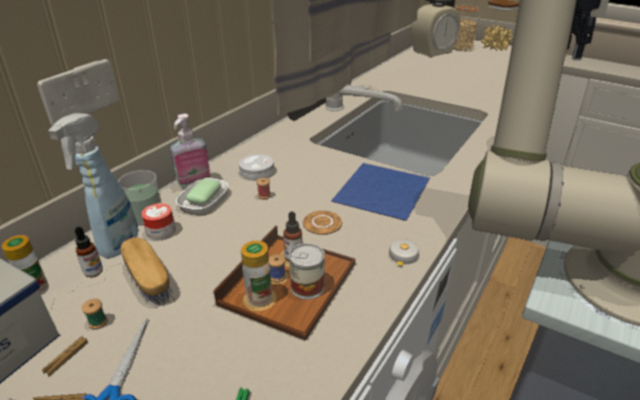

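View pics/top0.png

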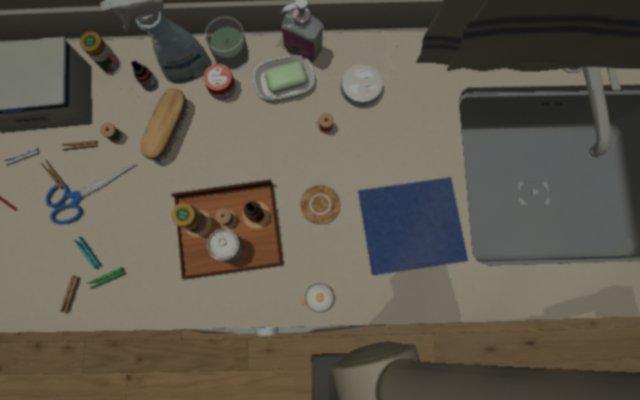

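The scene picture shows the jar (257,270), dropper (292,240) and tin (306,272) around the blue reel (277,268) on the stand. The top view has stand corners at about (173,193), (273,182), (283,266) and (183,277), the cork mat at (320,204) and the blue mat at (413,226). Next I refine the object axes and yaws from depth.

```bash
python3 - <<'E'
from h import *
from scipy.optimize import least_squares
def fitc(p,r):
    s=least_squares(lambda c:np.hypot(p[:,0]-c[0],p[:,1]-c[1])-r,p.mean(0)[:2],loss="soft_l1",f_scale=.001); return s.x.round(4)
for c in("scene","top"):
    a,d=shot(c); W=cloud(c,d)
    for n,r,z0,z1 in[("dropper_mid",.0165,.02,.06),("jar_mid",.021,.095,.108),("can_mid",.0285,.02,.074),("blue_reel_mid",.015,.042,.055)]:
        g=models.regions_of(c,n)
        if not g: print(c,n,"none"); continue
        p=W[g[0]["region"]]; p=p[np.isfinite(p[:,0])]
        q=p[(p[:,2]>z0)&(p[:,2]<z1)]
        t=p[p[:,2]>np.percentile(p[:,2],95)-.004]
        print(c,n,round(g[0]["p"],2),len(q),"fit",fitc(q,r) if len(q)>8 else "","topmean",np.median(t,0).round(4), "bbox",((t.min(0)+t.max(0))/2).round(4))
    for n in("stand","side_mat","round_mat"):
        g=models.regions_of(c,n)
        p=W[g[0]["region"]]; p=p[np.isfinite(p[:,0])]; p=p[p[:,2]<.045]
        b=cv2.minAreaRect((p[:,:2]*1000).astype(np.float32)); print(c,n,b,"z",np.median(p[:,2]).round(4))
E
```

```text
scene dropper_mid 0.85 176 fit [0.537  0.2679] topmean [0.534  0.2711 0.1041] bbox [0.5355 0.2693 0.1047]
scene jar_mid 0.88 185 fit [0.5243 0.3828] topmean [0.5213 0.3852 0.1139] bbox [0.5231 0.3835 0.1136]
scene can_mid 0.67 889 fit [0.4729 0.3185] topmean [0.4731 0.3188 0.0777] bbox [0.4725 0.3194 0.0791]
scene blue_reel_mid 0.56 171 fit [0.5313 0.3253] topmean [0.5264 0.3286 0.0484] bbox [0.5232 0.3435 0.0714]
scene stand ((519.8824462890625, 305.5635986328125), (186.25257873535156, 235.97894287109375), 6.762996673583984) z 0.0088
scene side_mat ((509.2893371582031, -43.33306121826172), (170.16995239257812, 204.3368682861328), 6.798000335693359) z 0.0048
scene round_mat ((556.6471557617188, 141.96444702148438), (81.73600769042969, 85.58782958984375), 13.109284400939941) z 0.0049
top dropper_mid 0.85 73 fit [0.5378 0.2671] topmean [0.5374 0.2669 0.1044] bbox [0.5378 0.2676 0.106 ]
top jar_mid none
top can_mid 0.68 302 fit [0.4758 0.3181] topmean [0.4752 0.3197 0.0764] bbox [0.4746 0.3184 0.0785]
top blue_reel_mid 0.78 171 fit [0.5322 0.3263] topmean [0.5307 0.3241 0.0462] bbox [0.5309 0.3245 0.0472]
top stand ((513.2482299804688, 325.5308837890625), (172.51876831054688, 201.3209991455078), 7.162253379821777) z 0.0069
top side_mat ((511.5956726074219, -38.51789855957031), (169.4159698486328, 188.76803588867188), 7.1724114418029785) z 0.0024
top round_mat ((556.1170043945312, 140.45257568359375), (77.99066162109375, 75.1796875), 17.760555267333984) z 0.0025
```

```bash
python3 -m pendant '{"rot":[[0,0,-2],[0,0,-4],[0,0,-6],[0,0,-8],[0,0,-10],[0,0,-12],[0,0,-14],[0,0,-16],[0,0,-18.5],[0,0,-18.5]],"offset":[[3,5,0],[6,10,0],[9,15,0],[12,20,0],[15,25,0],[18,30,0],[20,35,0],[22,40,0],[24,45,0],[24,45,0]],"gripper":[-1,-1,-1,-1,-1,-1,-1,-1,-1,-1]}' 60
python3 -m pendant '{"rot":[[0,0,0],[0,0,0],[0,0,0],[0,0,0],[0,0,0],[0,0,0],[0,0,0],[0,0,0],[0,0,0],[0,0,0]],"offset":[[1,5,0],[2,10,0],[3,15,0],[4,20,0],[5,25,0],[5,30,0],[5,35,0],[4.8,40,0],[4.8,43,0],[4.8,43,0]],"gripper":[-1,-1,-1,-1,-1,-1,-1,-1,-1,-1]}'
```

```text
clock: 3.05
position: [0.4762, -0.0441, 0.2314]
ee_rot: [-180.0, -0.0, 7.1]
ft_force: [-0.0, -1.1, 0.7]
grip_width: 0.997
finger_force: 0.0
clock: 4.3
position: [0.5237, 0.3838, 0.2307]
ee_rot: [180.0, 0.0, 7.0]
ft_force: [0.4, -0.1, -0.1]
grip_width: 0.998
finger_force: 0.0
```

```bash
python3 -m pendant '{"rot":[[0,0,0],[0,0,0],[0,0,0],[0,0,0],[0,0,0],[0,0,0],[0,0,0],[0,0,0],[0,0,0],[0,0,0]],"offset":[[0,-0.1,-4],[0,-0.1,-8],[0,-0.1,-11],[0,-0.1,-13],[0,-0.1,-14.5],[0,-0.1,-15.4],[0,-0.1,-15.4],[0,-0.1,-15.4],[0,-0.1,-15.4],[0,-0.1,-15.4]],"gripper":[-1,-1,-1,-1,-1,-1,-1,-1,1,1]}' 40
python3 -m pendant '{"rot":[[0,0,0],[0,0,0],[0,0,0],[0,0,0],[0,0,0],[0,0,0],[0,0,0],[0,0,0],[0,0,0],[0,0,0]],"offset":[[0,0,0],[0,0,0],[0,0,0],[0,0,0],[0,0,0],[0,0,0],[0,0,0],[0,0,0],[0,0,0],[0,0,0]],"gripper":[1,1,1,1,1,1,1,1,1,1]}'
```

```text
clock: 5.55
position: [0.5237, 0.3822, 0.0777]
ee_rot: [-180.0, -0.0, 6.9]
ft_force: [-0.8, -0.5, 0.2]
grip_width: 0.605
finger_force: 0.0
clock: 6.8
position: [0.5238, 0.3822, 0.0777]
ee_rot: [-180.0, -0.0, 6.9]
ft_force: [-0.8, 0.7, 5.6]
grip_width: 0.474
finger_force: 40.5
```

```bash
python3 -m pendant '{"rot":[[0,0,0],[0,0,0],[0,0,0],[0,0,0],[0,0,0],[0,0,0],[0,0,0],[0,0,0],[0,0,0],[0,0,0]],"offset":[[0,0,1],[0,0,3],[0,0,6],[0,0,9],[0,0,12],[0,-1,14],[0,-3,14],[0,-6,14],[0,-9.5,14],[0,-13,14]],"gripper":[1,1,1,1,1,1,1,1,1,1]}'
python3 -m pendant '{"rot":[[0,0,0],[0,0,0],[0,0,0],[0,0,0],[0,0,0],[0,0,0],[0,0,0],[0,0,0],[0,0,0],[0,0,0]],"offset":[[0,-3.5,0],[0,-7,0],[0,-10.5,0],[0,-14,0],[0,-17.5,0],[0,-20,0],[0,-22,0],[0,-23,0],[0,-23.5,0],[0,-23.5,0]],"gripper":[1,1,1,1,1,1,1,1,1,1]}'
python3 - <<'E'
from h import *
shot("scene","s1.png")
E
```

```text
clock: 8.05
position: [0.5233, 0.2508, 0.2173]
ee_rot: [180.0, 0.0, 6.9]
ft_force: [1.4, 0.5, -0.6]
grip_width: 0.474
finger_force: 40.5
clock: 9.3
position: [0.5236, 0.0173, 0.2173]
ee_rot: [-180.0, 0.0, 6.9]
ft_force: [-0.5, -0.2, -1.1]
grip_width: 0.472
finger_force: 40.5
```

View pics/s1.png

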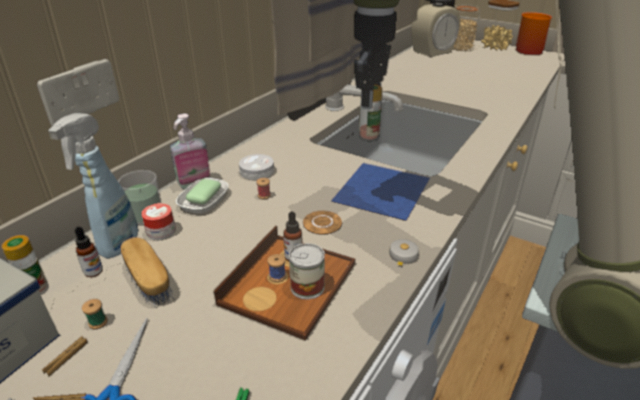

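The jar is held upright at (371,115) over the mat and its pale spot shows at (260,298). Lowering and releasing.

```bash
python3 -m pendant '{"rot":[[0,0,0],[0,0,0],[0,0,0],[0,0,0],[0,0,0],[0,0,0],[0,0,0],[0,0,0],[0,0,0],[0,0,0]],"offset":[[0,0,-3],[0,0,-6],[0,0,-9],[0,0,-11],[0,0,-12.5],[0,0,-13.4],[0,0,-14],[0,0,-14.3],[0,0,-14.3],[0,0,-14.3]],"gripper":[1,1,1,1,1,1,1,1,1,1]}'
python3 -m pendant '{"rot":[[0,0,0],[0,0,0],[0,0,0],[0,0,0],[0,0,0],[0,0,0],[0,0,0],[0,0,0],[0,0,0],[0,0,0]],"offset":[[0,0,-0.1],[0,0,-0.1],[0,0,-0.1],[0,0,-0.1],[0,0,-0.1],[0,0,-0.1],[0,0,2],[0,0,6],[0,0,10],[0,0,14.3]],"gripper":[1,0.3,-0.3,-1,-1,-1,-1,-1,-1,-1]}'
```

```text
clock: 10.6
position: [0.5239, 0.017, 0.0747]
ee_rot: [180.0, -0.0, 6.9]
ft_force: [-0.3, -0.9, -1.1]
grip_width: 0.472
finger_force: 40.6
clock: 11.85
position: [0.5234, 0.0171, 0.2185]
ee_rot: [-180.0, 0.0, 6.9]
ft_force: [-0.1, -0.3, -0.0]
grip_width: 0.999
finger_force: 0.0
```

```bash
python3 -m pendant '{"rot":[[0,0,0],[0,0,0],[0,0,0],[0,0,0],[0,0,0],[0,0,0],[0,0,0],[0,0,0],[0,0,0],[0,0,0]],"offset":[[0,4,0],[0,9,0],[-1,14,0],[-2,19,0],[-3,24,0],[-4,27,0],[-5,29,0],[-5,30.1,0],[-5,30.1,0],[-5,30.1,0]],"gripper":[-1,-1,-1,-1,-1,-1,-1,-1,-1,-1]}'
python3 -m pendant '{"rot":[[0,0,0],[0,0,0],[0,0,0],[0,0,0],[0,0,0],[0,0,0],[0,0,0],[0,0,0],[0,0,0],[0,0,0]],"offset":[[0,0,-4],[0,0,-8],[0,0,-11],[0,0,-13],[0,0,-15],[0,0,-16.5],[0,0,-17.4],[0,0,-17.4],[0,0,-17.4],[0,0,-17.4]],"gripper":[-1,-1,-1,-1,-1,-1,-1,-1,-1,-1]}'
python3 -m pendant '{"rot":[[0,0,0],[0,0,0],[0,0,0],[0,0,0],[0,0,0],[0,0,0],[0,0,0],[0,0,0],[0,0,0],[0,0,0]],"offset":[[0,0,0],[0,0,0],[0,0,0],[0,0,0],[0,0,0],[0,0,0],[0,0,0],[0,0,0],[0,0,0],[0,0,0]],"gripper":[1,1,1,1,1,1,1,1,1,1]}'
```

```text
clock: 13.1
position: [0.4741, 0.3173, 0.2172]
ee_rot: [180.0, 0.0, 6.8]
ft_force: [-0.2, -0.3, -0.0]
grip_width: 0.998
finger_force: 0.0
clock: 14.35
position: [0.4739, 0.3182, 0.0439]
ee_rot: [-180.0, -0.1, 6.9]
ft_force: [0.5, 1.2, -0.6]
grip_width: 0.999
finger_force: 0.0
clock: 15.6
position: [0.4738, 0.3183, 0.0438]
ee_rot: [-180.0, -0.1, 6.9]
ft_force: [-0.8, 0.6, 5.2]
grip_width: 0.658
finger_force: 42.9
```

```bash
python3 -m pendant '{"rot":[[0,0,0],[0,0,0],[0,0,0],[0,0,0],[0,0,0],[0,0,0],[0,0,0],[0,0,0],[0,0,0],[0,0,0]],"offset":[[0,0,1],[0,0,3],[0,0,6],[0,0,9],[0,0,12],[0,-1,14],[0,-3,15],[0,-6,15],[0,-9.5,15],[0,-13,15]],"gripper":[1,1,1,1,1,1,1,1,1,1]}'
python3 -m pendant '{"rot":[[0,0,0],[0,0,0],[0,0,0],[0,0,0],[0,0,0],[0,0,0],[0,0,0],[0,0,0],[0,0,0],[0,0,0]],"offset":[[0,-3.5,0],[0,-7,0],[0,-10.5,0],[0,-14,0],[0,-17.5,0],[0,-20,0],[0,-22,0],[0,-23,0],[0,-23.5,0],[0,-23.5,0]],"gripper":[1,1,1,1,1,1,1,1,1,1]}'
python3 -m pendant '{"rot":[[0,0,0],[0,0,0],[0,0,0],[0,0,0],[0,0,0],[0,0,0],[0,0,0],[0,0,0],[0,0,0],[0,0,0]],"offset":[[0,0,-3],[0,0,-6],[0,0,-9],[0,0,-11.5],[0,0,-13.3],[0,0,-14.3],[0,0,-15],[0,0,-15.3],[0,0,-15.3],[0,0,-15.3]],"gripper":[1,1,1,1,1,1,1,1,1,1]}'
python3 -m pendant '{"rot":[[0,0,0],[0,0,0],[0,0,0],[0,0,0],[0,0,0],[0,0,0],[0,0,0],[0,0,0],[0,0,0],[0,0,0]],"offset":[[0,0,-0.1],[0,0,-0.1],[0,0,-0.1],[0,0,-0.1],[0,0,-0.1],[0,0,-0.1],[0,0,2],[0,0,6],[0,0,10],[0,0,15.3]],"gripper":[1,0.3,-0.3,-1,-1,-1,-1,-1,-1,-1]}'
python3 - <<'E'
from h import *
shot("scene","s2.png"); print(ctrl.sense()["position"])
E
```

```text
clock: 16.85
position: [0.473, 0.1861, 0.1929]
ee_rot: [180.0, 0.1, 6.9]
ft_force: [0.6, -0.9, -1.9]
grip_width: 0.658
finger_force: 43.0
clock: 18.1
position: [0.4735, -0.0468, 0.1932]
ee_rot: [-180.0, 0.0, 6.9]
ft_force: [0.6, -1.1, -1.6]
grip_width: 0.659
finger_force: 43.0
clock: 19.35
position: [0.4739, -0.047, 0.0407]
ee_rot: [180.0, -0.0, 6.9]
ft_force: [-0.5, 0.3, -2.0]
grip_width: 0.655
finger_force: 43.0
clock: 20.6
position: [0.4731, -0.0468, 0.1941]
ee_rot: [-179.9, 0.1, 6.9]
ft_force: [-0.1, -0.9, 0.6]
grip_width: 0.998
finger_force: 0.0
[ 0.47568897 -0.04752662  0.20110155]
```

View pics/s2.png

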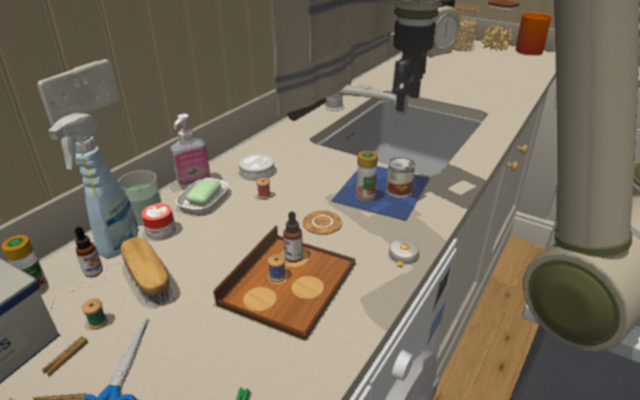

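Jar (367,177) and tin (401,178) stand on the mat; the dropper (292,240) and blue reel (277,268) are unmoved. Now the dropper, gripped along the stand's x.

```bash
python3 -m pendant '{"rot":[[0,0,9],[0,0,18],[0,0,27],[0,0,36],[0,0,45],[0,0,54],[0,0,63],[0,0,72],[0,0,81],[0,0,90]],"offset":[[0.5,3,1],[1,7,2],[2,11,2],[3,15,2],[4,19,2],[5,23,2],[6,26,2],[6.4,29,2],[6.4,31,2],[6.4,31.4,2]],"gripper":[-1,-1,-1,-1,-1,-1,-1,-1,-1,-1]}'
python3 -m pendant '{"rot":[[0,0,0],[0,0,0],[0,0,0],[0,0,0],[0,0,0],[0,0,0],[0,0,0],[0,0,0],[0,0,0],[0,0,0]],"offset":[[0,0,0],[0,0,-2],[0,0,-4],[0,0,-6],[0,0,-6],[0,0,-6],[0,0,-6],[0,0,-6],[0,0,-6],[0,0,-6]],"gripper":[-1,-1,-1,-1,-1,-1,-1,-1,-1,-1]}'
```

```text
clock: 21.9
position: [0.5374, 0.2683, 0.2126]
ee_rot: [-180.0, -0.0, 97.3]
ft_force: [-0.7, -0.6, -0.5]
grip_width: 1.001
finger_force: 0.0
clock: 23.15
position: [0.5376, 0.2671, 0.1534]
ee_rot: [180.0, -0.0, 96.9]
ft_force: [1.0, 0.3, 0.3]
grip_width: 0.996
finger_force: 0.0
```

```bash
python3 -m pendant '{"rot":[[0,0,0],[0,0,0],[0,0,0],[0,0,0],[0,0,0],[0,0,0],[0,0,0],[0,0,0],[0,0,0],[0,0,0]],"offset":[[0,0,-3],[0,0,-6],[0,0,-8],[0,0,-9.5],[0,0,-10.5],[0,0,-11],[0,0,-11],[0,0,-11],[0,0,-11],[0,0,-11]],"gripper":[-1,-1,-1,-1,-1,-1,-1,-1,-1,-1]}'
python3 -m pendant '{"rot":[[0,0,0],[0,0,0],[0,0,0],[0,0,0],[0,0,0],[0,0,0],[0,0,0],[0,0,0],[0,0,0],[0,0,0]],"offset":[[0,0,0],[0,0,0],[0,0,0],[0,0,0],[0,0,0],[0,0,0],[0,0,0],[0,0,0],[0,0,0],[0,0,0]],"gripper":[1,1,1,1,1,1,1,1,1,1]}'
python3 -m pendant '{"rot":[[0,0,0],[0,0,0],[0,0,0],[0,0,0],[0,0,0],[0,0,0],[0,0,0],[0,0,0],[0,0,0],[0,0,0]],"offset":[[0,0,1],[0,0,3],[0,0,6],[0,0,9],[0,0,12],[0,-1,14],[0,-3,15],[0,-6,15],[0,-9.5,15],[0,-13,15]],"gripper":[1,1,1,1,1,1,1,1,1,1]}'
```

```text
clock: 24.4
position: [0.5377, 0.2671, 0.0436]
ee_rot: [180.0, -0.0, 96.9]
ft_force: [0.1, 0.1, -0.3]
grip_width: 0.998
finger_force: 0.0
clock: 25.65
position: [0.5376, 0.2671, 0.0435]
ee_rot: [180.0, -0.0, 96.9]
ft_force: [-1.9, -0.2, 5.8]
grip_width: 0.365
finger_force: 39.8
clock: 26.9
position: [0.5372, 0.1351, 0.1929]
ee_rot: [-179.9, 0.0, 96.8]
ft_force: [0.1, -0.0, -0.7]
grip_width: 0.364
finger_force: 39.6
```

```bash
python3 -m pendant '{"rot":[[0,0,0],[0,0,0],[0,0,0],[0,0,0],[0,0,0],[0,0,0],[0,0,0],[0,0,0],[0,0,0],[0,0,0]],"offset":[[0,-3.5,0],[0,-7,0],[0,-10.5,0],[0,-14,0],[0,-17.5,0],[0,-20,0],[0,-22,0],[0,-23,0],[0,-23.5,0],[0,-23.5,0]],"gripper":[1,1,1,1,1,1,1,1,1,1]}'
python3 -m pendant '{"rot":[[0,0,0],[0,0,0],[0,0,0],[0,0,0],[0,0,0],[0,0,0],[0,0,0],[0,0,0],[0,0,0],[0,0,0]],"offset":[[0,0,-3],[0,0,-6],[0,0,-9],[0,0,-11.5],[0,0,-13.3],[0,0,-14.3],[0,0,-15],[0,0,-15.3],[0,0,-15.3],[0,0,-15.3]],"gripper":[1,1,1,1,1,1,1,1,1,1]}'
python3 -m pendant '{"rot":[[0,0,0],[0,0,0],[0,0,0],[0,0,0],[0,0,0],[0,0,0],[0,0,0],[0,0,0],[0,0,0],[0,0,0]],"offset":[[0,0,-0.1],[0,0,-0.1],[0,0,-0.1],[0,0,-0.1],[0,0,-0.1],[0,0,-0.1],[0,0,2],[0,0,6],[0,0,10],[0,0,15.3]],"gripper":[1,0.3,-0.3,-1,-1,-1,-1,-1,-1,-1]}'
python3 - <<'E'
from h import *
shot("scene","s3.png"); shot("top","t3.png"); print(ctrl.sense()["position"])
for c in("scene","top"):
    for n in["dropper_mid","jar_mid","can_mid","blue_reel_mid"]:
        print(c,n,[(round(r["p"],2),world(c,r["xyz"]).round(3).tolist()) for r in models.place_of(c,n)][:2])
E
```

```text
clock: 28.15
position: [0.5376, -0.0977, 0.1933]
ee_rot: [-180.0, -0.0, 96.9]
ft_force: [0.3, 0.1, -0.6]
grip_width: 0.361
finger_force: 39.6
clock: 29.4
position: [0.5379, -0.098, 0.0407]
ee_rot: [180.0, 0.0, 96.9]
ft_force: [-0.2, -0.6, -0.9]
grip_width: 0.362
finger_force: 39.6
clock: 30.65
position: [0.5371, -0.0977, 0.1941]
ee_rot: [-179.9, -0.1, 96.9]
ft_force: [0.6, -0.1, -0.2]
grip_width: 1.001
finger_force: 0.0
[ 0.53957057 -0.09862306  0.19877518]
scene dropper_mid [(0.69, [0.54, -0.101, 0.053])]
scene jar_mid []
scene can_mid [(0.83, [0.475, -0.048, 0.044])]
scene blue_reel_mid [(0.75, [0.531, 0.329, 0.029])]
top dropper_mid [(0.63, [0.538, -0.1, 0.052])]
top jar_mid [(0.81, [0.522, 0.014, 0.053])]
top can_mid [(0.69, [0.476, -0.047, 0.043])]
top blue_reel_mid [(0.63, [0.53, 0.326, 0.03])]
```

View pics/s3.png

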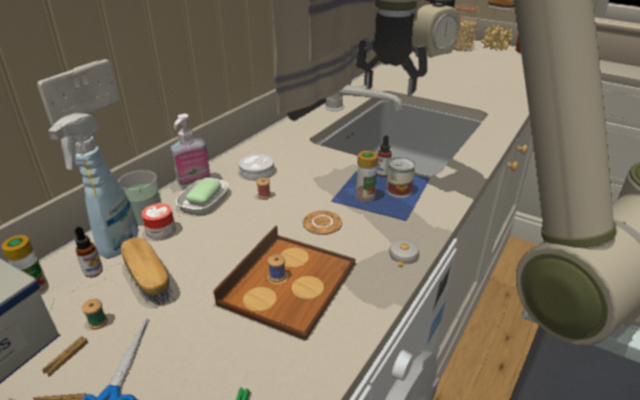

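All three stand upright on the blue mat (jar 367,177; dropper 385,157; tin 401,178). Four spots are clear apart from the blue reel at (277,268).

```bash
python3 -m pendant '{"rot":[[0,0,-9],[0,0,-18],[0,0,-27],[0,0,-36],[0,0,-45],[0,0,-54],[0,0,-63],[0,0,-72],[0,0,-81],[0,0,-90]],"offset":[[0,3,1],[0,7,2],[0,11,2],[0,15,2],[0,19,2],[0,23,2],[0,27,2],[0,31,2],[0,34,2],[-0.7,36,2]],"gripper":[-1,-1,-1,-1,-1,-1,-1,-1,-1,-1]}'
python3 - <<'E'
from h import *
def onplane(cam,uv,z):
    m=eyes.camera_model(cam); K=np.array([[m["fx"],0,m["cx"]],[0,m["fy"],m["cy"]],[0,0,1.]])
    s=cv2.undistortPoints(np.asarray(uv,float)[:,None],K,np.array([m["k1"],0,0,0,0.]))[:,0]
    R=np.array(m["R"]);t=np.array(m["t"]);C=-R.T@t;D=np.c_[s,np.ones(len(s))]@R
    return C+D*((z-C[2])/D[:,2])[:,None]
def circ(p,r): 
    from scipy.optimize import least_squares
    return least_squares(lambda c:np.hypot(p[:,0]-c[0],p[:,1]-c[1])-r,p.mean(0)[:2],loss="soft_l1",f_scale=.001).x.round(4)
for c in("scene","top"):
    a=cv2.imread("pics/"+("s3" if c=="scene" else "t3")+".png"); h=cv2.cvtColor(a,cv2.COLOR_BGR2HSV)
    v,u=np.mgrid[0:400,0:640]; P=onplane(c,np.c_[u.ravel(),v.ravel()],.004)
    near=np.hypot(P[:,0]-.556,P[:,1]-.142)<.030
    S=h[:,:,1].ravel().astype(int)
    q=P[near]; th=np.percentile(S[near],25); q=q[S[near]<=th]
    print(c,"ring",circ(q,.021),len(q))
    g=near.reshape(400,640)
    big=(np.hypot(P[:,0]-.556,P[:,1]-.142)<.052)&(S>90); b=P[big]
    print("disc",((np.percentile(b,1,0)+np.percentile(b,99,0))/2).round(4),np.ptp(b,0).round(3), b.mean(0).round(4))
    for n,x,y in(("jar",.524,.383),("tin",.4735,.318),("drop",.538,.268)):
        P8=onplane(c,np.c_[u.ravel(),v.ravel()],.008)
        k=np.hypot(P8[:,0]-x,P8[:,1]-y)<.03; V=h[:,:,2].ravel().astype(float)[k]
        t,_=cv2.threshold(V.astype(np.uint8),0,255,cv2.THRESH_OTSU); w=P8[k][V>t]; print(n,w.mean(0).round(4),np.ptp(w,0).round(3))
E
```

```text
clock: 32.4
position: [0.5305, 0.2634, 0.2124]
ee_rot: [180.0, 0.1, 6.6]
ft_force: [0.8, 0.2, -0.2]
grip_width: 1.001
finger_force: 0.0
scene ring [0.5567 0.14  ] 102
disc [0.5553 0.1424 0.004 ] [0.078 0.08  0.   ] [0.5545 0.1436 0.004 ]
jar [0.5241 0.3822 0.008 ] [0.051 0.052 0.   ]
tin [0.4734 0.3179 0.008 ] [0.052 0.051 0.   ]
drop [0.5366 0.2654 0.008 ] [0.052 0.055 0.   ]
top ring [0.5576 0.1415] 181
disc [0.5572 0.1418 0.004 ] [0.077 0.075 0.   ] [0.5567 0.1414 0.004 ]
jar [0.5252 0.3824 0.008 ] [0.052 0.051 0.   ]
tin [0.4748 0.3183 0.008 ] [0.051 0.051 0.   ]
drop [0.5385 0.2676 0.008 ] [0.05  0.049 0.   ]
```

```bash
python3 -m pendant '{"rot":[[0,0,0],[0,0,0],[0,0,0],[0,0,0],[0,0,0],[0,0,0],[0,0,0],[0,0,0],[0,0,0],[0,0,0]],"offset":[[0,2.5,-1],[0,5,-3],[0,6.3,-6],[0,6.3,-9],[0,6.3,-11],[0,6.3,-12],[0,6.3,-12],[0,6.3,-12],[0,6.3,-12],[0,6.3,-12]],"gripper":[-0.3,-0.3,-0.3,-0.3,-0.3,-0.3,-0.3,-0.3,-0.3,-0.3]}'
```

```text
clock: 33.65
position: [0.5308, 0.3251, 0.0938]
ee_rot: [-180.0, -0.0, 6.9]
ft_force: [0.2, -1.0, -0.9]
grip_width: 0.649
finger_force: 0.0
```

```bash
python3 -m pendant '{"rot":[[0,0,0],[0,0,0],[0,0,0],[0,0,0],[0,0,0],[0,0,0],[0,0,0],[0,0,0],[0,0,0],[0,0,0]],"offset":[[0,0,-2],[0,0,-4],[0,0,-6],[0,0,-7],[0,0,-7.7],[0,0,-8],[0,0,-8],[0,0,-8],[0,0,-8],[0,0,-8]],"gripper":[-0.3,-0.3,-0.3,-0.3,-0.3,-0.3,-0.3,-0.3,-0.3,-0.3]}'
python3 -m pendant '{"rot":[[0,0,0],[0,0,0],[0,0,0],[0,0,0],[0,0,0],[0,0,0],[0,0,0],[0,0,0],[0,0,0],[0,0,0]],"offset":[[0,0,0],[0,0,0],[0,0,0],[0,0,0],[0,0,0],[0,0,0],[0,0,0],[0,0,0],[0,0,0],[0,0,0]],"gripper":[1,1,1,1,1,1,1,1,1,1]}' 40
```

```text
clock: 34.9
position: [0.5307, 0.3251, 0.0135]
ee_rot: [-180.0, -0.0, 6.9]
ft_force: [0.4, -0.8, -0.6]
grip_width: 0.645
finger_force: 0.0
clock: 36.15
position: [0.5307, 0.3252, 0.0135]
ee_rot: [-180.0, -0.0, 6.9]
ft_force: [-0.5, 3.1, 3.5]
grip_width: 0.304
finger_force: 39.3
```

```bash
python3 -m pendant '{"rot":[[0,0,0],[0,0,0],[0,0,0],[0,0,0],[0,0,0],[0,0,0],[0,0,0],[0,0,0],[0,0,0],[0,0,0]],"offset":[[0,0,1],[0,0,3],[0,0,6],[0,-1,8],[0.5,-4,8],[1,-8,8],[1.5,-12,8],[2,-15,8],[2.4,-17,8],[2.6,-18.4,8]],"gripper":[1,1,1,1,1,1,1,1,1,1]}'
python3 -m pendant '{"rot":[[0,0,0],[0,0,0],[0,0,0],[0,0,0],[0,0,0],[0,0,0],[0,0,0],[0,0,0],[0,0,0],[0,0,0]],"offset":[[0,0,0],[0,0,-1],[0,0,-2],[0,0,-2],[0,0,-2],[0,0,-2],[0,0,-2],[0,0,-2],[0,0,-2],[0,0,-2]],"gripper":[1,1,1,1,1,1,1,1,1,1]}'
python3 - <<'E'
from h import *
a,d=shot("scene"); cv2.imwrite("pics/s4.png",cv2.resize(a[120:300,200:440,::-1],(800,600)))
for c in("scene","top"):
    if c=="top": shot(c)
    print(c,[(round(r["p"],2),world(c,r["xyz"]).round(3).tolist()) for r in models.place_of(c,"blue_reel_mid")][:2])
E
```

```text
clock: 37.4
position: [0.5567, 0.14, 0.0933]
ee_rot: [180.0, 0.0, 6.8]
ft_force: [0.9, 0.7, -0.3]
grip_width: 0.303
finger_force: 39.1
clock: 38.65
position: [0.5567, 0.141, 0.0733]
ee_rot: [180.0, -0.0, 6.9]
ft_force: [0.1, 0.1, -0.4]
grip_width: 0.307
finger_force: 39.2
scene [(0.45, [0.557, 0.142, 0.091])]
top []
```

View pics/s4.png

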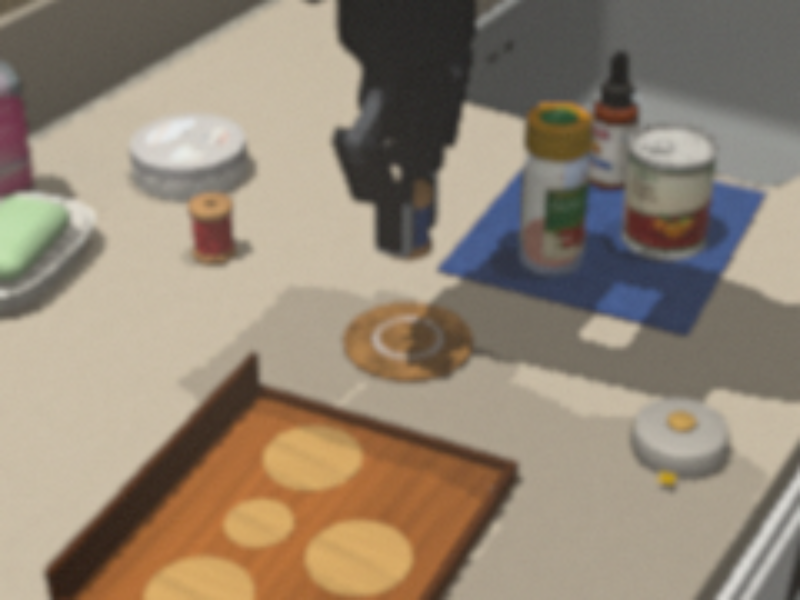

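The reel is upright in the fingers (crop ~420,220), above the ringed cork mat (408,338). Lowering.

```bash
python3 -m pendant '{"rot":[[0,0,0],[0,0,0],[0,0,0],[0,0,0],[0,0,0],[0,0,0],[0,0,0],[0,0,0],[0,0,0],[0,0,0]],"offset":[[0,0,-1.5],[0,0,-3],[0,0,-4.5],[0,0,-5.5],[0,0,-6],[0,0,-6.3],[0,0,-6.3],[0,0,-6.3],[0,0,-6.4],[0,0,-6.4]],"gripper":[1,1,1,1,1,1,1,1,1,1]}'
python3 -m pendant '{"rot":[[0,0,0],[0,0,0],[0,0,0],[0,0,0],[0,0,0],[0,0,0],[0,0,0],[0,0,0],[0,0,0],[0,0,0]],"offset":[[0,0,0],[0,0,0],[0,0,0],[0,0,0],[0,0,0],[0,0,1],[0,0,4],[0,0,8],[0,0,12],[0,0,17]],"gripper":[0.4,0.2,0,-0.3,-0.3,-0.3,-0.3,-0.3,-0.3,-0.3]}'
python3 - <<'E'
from h import *
print(ctrl.sense()["position"])
for c in("scene","top"):
    a,d=shot(c); W=cloud(c,d)
    for n in("blue_reel_mid","red_reel_mid","dropper_mid","jar_mid","can_mid"):
        print(c,n,[(round(r["p"],2),world(c,r["xyz"]).round(3).tolist()) for r in models.place_of(c,n)][:2])
    k=(np.hypot(W[...,0]-.5567,W[...,1]-.1414)<.03)&(W[...,2]>.036)&(W[...,2]<.055)
    q=W[k]; print("reel top bbox",((q.min(0)+q.max(0))/2).round(4),np.ptp(q,0).round(3))
E
```

```text
clock: 40.1
position: [0.5568, 0.1411, 0.0095]
ee_rot: [-180.0, -0.0, 6.9]
ft_force: [-0.9, 0.2, 1.2]
grip_width: 0.309
finger_force: 39.2
clock: 41.35
position: [0.5561, 0.1411, 0.181]
ee_rot: [-180.0, 0.0, 6.9]
ft_force: [0.1, -0.4, -0.1]
grip_width: 0.645
finger_force: 0.0
[0.55612099 0.14105432 0.1809736 ]
scene blue_reel_mid [(0.71, [0.555, 0.143, 0.028])]
scene red_reel_mid [(0.66, [0.718, 0.124, 0.022])]
scene dropper_mid [(0.59, [0.533, -0.098, 0.053])]
scene jar_mid [(0.58, [0.523, 0.017, 0.055])]
scene can_mid [(0.6, [0.473, -0.048, 0.044])]
reel top bbox [0.5551 0.142  0.0415] [0.028 0.029 0.011]
top blue_reel_mid [(0.74, [0.473, -0.044, 0.041])]
top red_reel_mid []
top dropper_mid [(0.92, [0.538, -0.1, 0.053])]
top jar_mid [(0.49, [0.524, 0.015, 0.053])]
top can_mid [(0.89, [0.473, -0.044, 0.041])]Traceback (most recent call last):
  File "<stdin>", line 8, in <module>
    return umr_minimum(a, axis, None, out, keepdims, initial, where)
ValueError: zero-size array to reduction operation minimum which has no identity
```

```bash
python3 -m pendant '{"rot":[[0,0,9],[0,0,18],[0,0,27],[0,0,36],[0,0,45],[0,0,54],[0,0,63],[0,0,72],[0,0,81],[0,0,90]],"offset":[[0,-2,1.5],[0,-5,1.5],[0,-8,1.5],[-0.5,-12,1.5],[-1,-15,1.5],[-1.4,-18,1.5],[-1.9,-21,1.5],[-1.9,-23,1.5],[-1.9,-23.9,1.5],[-1.9,-23.9,1.5]],"gripper":[-1,-1,-1,-1,-1,-1,-1,-1,-1,-1]}'
python3 -m pendant '{"rot":[[0,0,0],[0,0,0],[0,0,0],[0,0,0],[0,0,0],[0,0,0],[0,0,0],[0,0,0],[0,0,0],[0,0,0]],"offset":[[0,0,-1],[0,0,-2],[0,0,-3],[0,0,-4],[0,0,-4],[0,0,-4],[0,0,-4],[0,0,-4],[0,0,-4],[0,0,-4]],"gripper":[-1,-1,-1,-1,-1,-1,-1,-1,-1,-1]}'
```

```text
clock: 43.2
position: [0.5376, -0.0987, 0.194]
ee_rot: [-180.0, -0.0, 97.1]
ft_force: [0.0, 0.5, 0.1]
grip_width: 1.002
finger_force: 0.0
clock: 44.45
position: [0.5377, -0.0979, 0.1544]
ee_rot: [180.0, 0.0, 96.9]
ft_force: [-0.3, -0.5, -0.1]
grip_width: 0.998
finger_force: 0.0
```

```bash
python3 -m pendant '{"rot":[[0,0,0],[0,0,0],[0,0,0],[0,0,0],[0,0,0],[0,0,0],[0,0,0],[0,0,0],[0,0,0],[0,0,0]],"offset":[[0,0,-3],[0,0,-6],[0,0,-8],[0,0,-9.5],[0,0,-10.7],[0,0,-11.3],[0,0,-11.4],[0,0,-11.4],[0,0,-11.4],[0,0,-11.4]],"gripper":[-1,-1,-1,-1,-1,-1,-1,-1,-1,-1]}'
python3 -m pendant '{"rot":[[0,0,0],[0,0,0],[0,0,0],[0,0,0],[0,0,0],[0,0,0],[0,0,0],[0,0,0],[0,0,0],[0,0,0]],"offset":[[0,0,0],[0,0,0],[0,0,0],[0,0,0],[0,0,0],[0,0,0],[0,0,0],[0,0,0],[0,0,0],[0,0,0]],"gripper":[1,1,1,1,1,1,1,1,1,1]}'
python3 -m pendant '{"rot":[[0,0,0],[0,0,0],[0,0,0],[0,0,0],[0,0,0],[0,0,0],[0,0,0],[0,0,0],[0,0,0],[0,0,0]],"offset":[[0,0,1],[0,0,3],[0,0,6],[0,0,9],[0,0,12],[0,1,15],[0,3,15.5],[0,6,15.5],[0,9.5,15.5],[0,13,15.5]],"gripper":[1,1,1,1,1,1,1,1,1,1]}'
python3 -m pendant '{"rot":[[0,0,0],[0,0,0],[0,0,0],[0,0,0],[0,0,0],[0,0,0],[0,0,0],[0,0,0],[0,0,0],[0,0,0]],"offset":[[0,3.5,0],[0,7,0],[0,10.5,0],[0,14,0],[0,17.5,0],[0,20,0],[0,22,0],[0,23,0],[0,23.5,0],[0,23.5,0]],"gripper":[1,1,1,1,1,1,1,1,1,1]}'
```

```text
clock: 45.7
position: [0.5378, -0.098, 0.0406]
ee_rot: [180.0, 0.0, 96.9]
ft_force: [-0.1, -0.1, 0.7]
grip_width: 0.999
finger_force: 0.0
clock: 46.95
position: [0.5376, -0.098, 0.0404]
ee_rot: [-180.0, 0.0, 96.9]
ft_force: [-2.4, -0.6, 4.9]
grip_width: 0.364
finger_force: 39.7
clock: 48.2
position: [0.537, 0.034, 0.1942]
ee_rot: [-179.9, -0.0, 96.9]
ft_force: [0.0, -0.4, -0.1]
grip_width: 0.364
finger_force: 39.7
clock: 49.45
position: [0.5377, 0.2668, 0.1952]
ee_rot: [-180.0, 0.0, 96.9]
ft_force: [0.6, 1.2, -0.8]
grip_width: 0.367
finger_force: 39.7
```

```bash
python3 -m pendant '{"rot":[[0,0,0],[0,0,0],[0,0,0],[0,0,0],[0,0,0],[0,0,0],[0,0,0],[0,0,0],[0,0,0],[0,0,0]],"offset":[[0,0,-3],[0,0,-6],[0,0,-9],[0,0,-11.5],[0,0,-13.3],[0,0,-14.3],[0,0,-14.8],[0,0,-15],[0,0,-15.1],[0,0,-15.1]],"gripper":[1,1,1,1,1,1,1,1,1,1]}'
python3 -m pendant '{"rot":[[0,0,0],[0,0,0],[0,0,0],[0,0,0],[0,0,0],[0,0,0],[0,0,0],[0,0,0],[0,0,0],[0,0,0]],"offset":[[0,0,-0.1],[0,0,-0.1],[0,0,-0.1],[0,0,-0.1],[0,0,-0.1],[0,0,-0.1],[0,0,2],[0,0,6],[0,0,10],[0,0,15.1]],"gripper":[1,0.3,-0.3,-1,-1,-1,-1,-1,-1,-1]}'
python3 -m pendant '{"rot":[[0,0,-9],[0,0,-18],[0,0,-27],[0,0,-36],[0,0,-45],[0,0,-54],[0,0,-63],[0,0,-72],[0,0,-81],[0,0,-90]],"offset":[[0,-3,0],[0,-7,0],[-1,-11,0],[-2,-15,0],[-3,-19,0],[-4,-23,0],[-5,-26,0],[-6,-29,0],[-6.4,-31,0],[-6.4,-31.4,0]],"gripper":[-1,-1,-1,-1,-1,-1,-1,-1,-1,-1]}'
python3 -m pendant '{"rot":[[0,0,0],[0,0,0],[0,0,0],[0,0,0],[0,0,0],[0,0,0],[0,0,0],[0,0,0],[0,0,0],[0,0,0]],"offset":[[0,0,0],[0,0,-2],[0,0,-4],[0,0,-4],[0,0,-4],[0,0,-4],[0,0,-4],[0,0,-4],[0,0,-4],[0,0,-4]],"gripper":[-1,-1,-1,-1,-1,-1,-1,-1,-1,-1]}'
python3 - <<'E'
from h import *
shot("scene","s5.png")
for c in("scene","top"):
    if c=="top": shot(c)
    for n in("blue_reel_mid","dropper_mid","can_mid"):
        print(c,n,[(round(r["p"],2),world(c,r["xyz"]).round(3).tolist()) for r in models.place_of(c,n)][:2])
E
```

```text
clock: 50.7
position: [0.5378, 0.2671, 0.0447]
ee_rot: [180.0, -0.0, 96.9]
ft_force: [-0.6, 0.0, -0.2]
grip_width: 0.366
finger_force: 39.7
clock: 51.95
position: [0.5372, 0.2669, 0.196]
ee_rot: [-179.9, 0.0, 96.9]
ft_force: [1.0, 0.3, -0.3]
grip_width: 0.998
finger_force: 0.0
clock: 53.2
position: [0.4734, -0.0481, 0.1954]
ee_rot: [180.0, -0.0, 6.5]
ft_force: [-0.5, 0.5, -0.9]
grip_width: 0.997
finger_force: 0.0
clock: 54.45
position: [0.4737, -0.047, 0.1553]
ee_rot: [180.0, -0.0, 6.9]
ft_force: [-1.4, 0.0, -0.2]
grip_width: 1.005
finger_force: 0.0
scene blue_reel_mid [(0.72, [0.555, 0.143, 0.024])]
scene dropper_mid [(0.74, [0.538, 0.265, 0.057])]
scene can_mid [(0.88, [0.474, -0.05, 0.042])]
top blue_reel_mid []
top dropper_mid [(0.67, [0.539, 0.265, 0.058])]
top can_mid [(0.62, [0.475, -0.048, 0.042])]
```

View pics/s5.png

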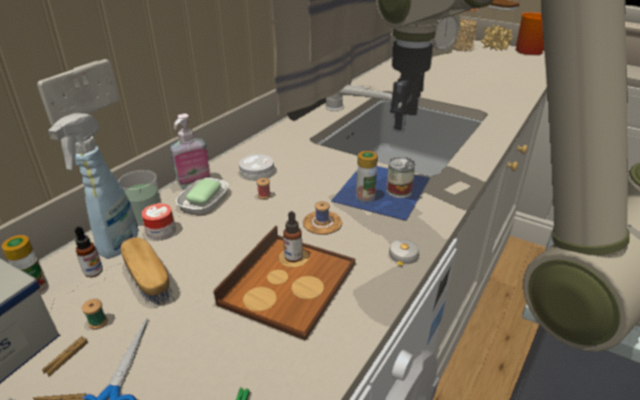

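The dropper is back on its spot (292,240) and the blue reel stands centred on the cork mat (322,215). Next the tin.

```bash
python3 -m pendant '{"rot":[[0,0,0],[0,0,0],[0,0,0],[0,0,0],[0,0,0],[0,0,0],[0,0,0],[0,0,0],[0,0,0],[0,0,0]],"offset":[[0,0,-3],[0,0,-6],[0,0,-8],[0,0,-9.5],[0,0,-10.7],[0,0,-11.3],[0,0,-11.5],[0,0,-11.5],[0,0,-11.5],[0,0,-11.5]],"gripper":[-1,-1,-1,-1,-1,-1,-1,-1,-1,-1]}'
python3 -m pendant '{"rot":[[0,0,0],[0,0,0],[0,0,0],[0,0,0],[0,0,0],[0,0,0],[0,0,0],[0,0,0],[0,0,0],[0,0,0]],"offset":[[0,0,0],[0,0,0],[0,0,0],[0,0,0],[0,0,0],[0,0,0],[0,0,0],[0,0,0],[0,0,0],[0,0,0]],"gripper":[1,1,1,1,1,1,1,1,1,1]}'
python3 -m pendant '{"rot":[[0,0,0],[0,0,0],[0,0,0],[0,0,0],[0,0,0],[0,0,0],[0,0,0],[0,0,0],[0,0,0],[0,0,0]],"offset":[[0,0,1],[0,0,3],[0,0,6],[0,0,9],[0,0,12],[0,1,15],[0,3,15.5],[0,6,15.5],[0,9.5,15.5],[0,13,15.5]],"gripper":[1,1,1,1,1,1,1,1,1,1]}'
python3 -m pendant '{"rot":[[0,0,0],[0,0,0],[0,0,0],[0,0,0],[0,0,0],[0,0,0],[0,0,0],[0,0,0],[0,0,0],[0,0,0]],"offset":[[0,3.5,0],[0,7,0],[0,10.5,0],[0,14,0],[0,17.5,0],[0,20,0],[0,22,0],[0,23,0],[0,23.5,0],[0,23.5,0]],"gripper":[1,1,1,1,1,1,1,1,1,1]}'
```

```text
clock: 56.1
position: [0.4738, -0.047, 0.0406]
ee_rot: [180.0, -0.0, 6.9]
ft_force: [-0.2, 0.1, -0.0]
grip_width: 1.001
finger_force: 0.0
clock: 57.35
position: [0.4737, -0.047, 0.0406]
ee_rot: [180.0, -0.0, 6.9]
ft_force: [-1.8, -1.4, 5.1]
grip_width: 0.665
finger_force: 42.3
clock: 58.6
position: [0.4733, 0.0841, 0.1956]
ee_rot: [-180.0, 0.0, 6.9]
ft_force: [0.6, 0.6, -2.2]
grip_width: 0.662
finger_force: 43.0
clock: 59.85
position: [0.4737, 0.3178, 0.1953]
ee_rot: [180.0, 0.0, 6.9]
ft_force: [-0.3, -0.5, -2.2]
grip_width: 0.66
finger_force: 43.0
```

```bash
python3 -m pendant '{"rot":[[0,0,0],[0,0,0],[0,0,0],[0,0,0],[0,0,0],[0,0,0],[0,0,0],[0,0,0],[0,0,0],[0,0,0]],"offset":[[0,0,-3],[0,0,-6],[0,0,-9],[0,0,-11.5],[0,0,-13.3],[0,0,-14.3],[0,0,-14.8],[0,0,-15],[0,0,-15.1],[0,0,-15.1]],"gripper":[1,1,1,1,1,1,1,1,1,1]}'
python3 -m pendant '{"rot":[[0,0,0],[0,0,0],[0,0,0],[0,0,0],[0,0,0],[0,0,0],[0,0,0],[0,0,0],[0,0,0],[0,0,0]],"offset":[[0,0,-0.1],[0,0,-0.1],[0,0,-0.1],[0,0,-0.1],[0,0,-0.1],[0,0,-0.1],[0,0,2],[0,0,6],[0,0,10],[0,0,15.1]],"gripper":[1,0.3,-0.3,-1,-1,-1,-1,-1,-1,-1]}'
python3 -m pendant '{"rot":[[0,0,0],[0,0,0],[0,0,0],[0,0,0],[0,0,0],[0,0,0],[0,0,0],[0,0,0],[0,0,0],[0,0,0]],"offset":[[0,-4,0],[1,-9,0],[2,-14,0],[3,-19,0],[4,-24,0],[5,-27,0],[5,-29,0],[5,-30,0],[5,-30.1,0],[5,-30.1,0]],"gripper":[-1,-1,-1,-1,-1,-1,-1,-1,-1,-1]}'
python3 - <<'E'
from h import *
print(ctrl.sense()["position"])
for c in("scene","top"):
    shot(c)
    for n in("blue_reel_mid","can_mid","jar_mid"):
        print(c,n,[(round(r["p"],2),world(c,r["xyz"]).round(3).tolist()) for r in models.place_of(c,n)][:2])
E
```

```text
clock: 61.1
position: [0.4738, 0.3181, 0.0447]
ee_rot: [-180.0, -0.0, 6.9]
ft_force: [0.3, -0.3, -0.5]
grip_width: 0.661
finger_force: 43.2
clock: 62.35
position: [0.4732, 0.3179, 0.196]
ee_rot: [180.0, 0.1, 6.9]
ft_force: [0.6, -0.5, 0.7]
grip_width: 1.003
finger_force: 0.0
clock: 63.6
position: [0.5236, 0.0177, 0.1953]
ee_rot: [-180.0, -0.0, 6.9]
ft_force: [0.7, 0.4, -0.1]
grip_width: 1.0
finger_force: 0.0
[0.52357215 0.01769691 0.19534648]
scene blue_reel_mid [(0.67, [0.559, 0.143, 0.028]), (0.36, [0.718, 0.125, 0.024])]
scene can_mid [(0.69, [0.476, 0.314, 0.044])]
scene jar_mid [(0.88, [0.526, 0.014, 0.055])]
top blue_reel_mid [(0.67, [0.559, 0.145, 0.027])]
top can_mid [(0.57, [0.473, 0.32, 0.047])]
top jar_mid [(0.19, [0.559, 0.141, 0.025])]
```

```bash
python3 -m pendant '{"rot":[[0,0,0],[0,0,0],[0,0,0],[0,0,0],[0,0,0],[0,0,0],[0,0,0],[0,0,0],[0,0,0],[0,0,0]],"offset":[[0,0,-3],[0,0,-6],[0,0,-8.5],[0,0,-10.3],[0,0,-11.5],[0,0,-12.1],[0,0,-12.1],[0,0,-12.1],[0,0,-12.1],[0,0,-12.1]],"gripper":[-1,-1,-1,-1,-1,-1,-1,-1,-1,-1]}'
python3 -m pendant '{"rot":[[0,0,0],[0,0,0],[0,0,0],[0,0,0],[0,0,0],[0,0,0],[0,0,0],[0,0,0],[0,0,0],[0,0,0]],"offset":[[0,0,0],[0,0,0],[0,0,0],[0,0,0],[0,0,0],[0,0,0],[0,0,0],[0,0,0],[0,0,0],[0,0,0]],"gripper":[1,1,1,1,1,1,1,1,1,1]}'
python3 -m pendant '{"rot":[[0,0,0],[0,0,0],[0,0,0],[0,0,0],[0,0,0],[0,0,0],[0,0,0],[0,0,0],[0,0,0],[0,0,0]],"offset":[[0,0,1],[0,0,3],[0,0,6],[0,0,9],[0,0,12],[0,1,15],[0,3,15.5],[0,6,15.5],[0,9.5,15.5],[0,13,15.5]],"gripper":[1,1,1,1,1,1,1,1,1,1]}'
python3 -m pendant '{"rot":[[0,0,0],[0,0,0],[0,0,0],[0,0,0],[0,0,0],[0,0,0],[0,0,0],[0,0,0],[0,0,0],[0,0,0]],"offset":[[0,3.5,0],[0,7,0],[0,10.5,0],[0,14,0],[0,17.5,0],[0,20,0],[0,22,0],[0,23,0],[0,23.5,0],[0,23.5,0]],"gripper":[1,1,1,1,1,1,1,1,1,1]}'
```

```text
clock: 65.25
position: [0.5238, 0.0171, 0.0746]
ee_rot: [180.0, -0.0, 6.9]
ft_force: [0.2, 0.2, 0.6]
grip_width: 0.998
finger_force: 0.0
clock: 66.5
position: [0.5238, 0.0171, 0.0745]
ee_rot: [180.0, -0.0, 6.9]
ft_force: [-0.7, 0.7, 5.7]
grip_width: 0.471
finger_force: 40.4
clock: 67.75
position: [0.5233, 0.148, 0.2294]
ee_rot: [180.0, 0.0, 6.9]
ft_force: [0.3, -0.6, -1.3]
grip_width: 0.472
finger_force: 40.6
clock: 69.0
position: [0.5238, 0.3818, 0.2293]
ee_rot: [180.0, 0.0, 6.9]
ft_force: [1.2, -0.9, -1.5]
grip_width: 0.467
finger_force: 40.5
```

```bash
python3 -m pendant '{"rot":[[0,0,0],[0,0,0],[0,0,0],[0,0,0],[0,0,0],[0,0,0],[0,0,0],[0,0,0],[0,0,0],[0,0,0]],"offset":[[0,0,-3],[0,0,-6],[0,0,-9],[0,0,-11.5],[0,0,-13.3],[0,0,-14.3],[0,0,-14.8],[0,0,-15],[0,0,-15.1],[0,0,-15.1]],"gripper":[1,1,1,1,1,1,1,1,1,1]}'
python3 -m pendant '{"rot":[[0,0,0],[0,0,0],[0,0,0],[0,0,0],[0,0,0],[0,0,0],[0,0,0],[0,0,0],[0,0,0],[0,0,0]],"offset":[[0,0,-0.1],[0,0,-0.1],[0,0,-0.1],[0,0,-0.1],[0,0,-0.1],[0,0,-0.1],[0,0,2],[0,0,6],[0,0,10],[0,0,15.1]],"gripper":[1,0.3,-0.3,-1,-1,-1,-1,-1,-1,-1]}'
python3 -m pendant '{"rot":[[0,0,0],[0,0,0],[0,0,0],[0,0,0],[0,0,0],[0,0,0],[0,0,0],[0,0,0],[0,0,0],[0,0,0]],"offset":[[0,-4,0],[0,-9,0],[0,-14,0],[0,-19,0],[0,-24,0],[0,-29,0],[0,-33,0],[0,-36,0],[0,-36,0],[0,-36,0]],"gripper":[-1,-1,-1,-1,-1,-1,-1,-1,-1,-1]}'
python3 - <<'E'
from h import *
shot("scene","s6.png")
for c in("scene","top"):
    if c=="top": shot(c,"t6.png")
    for n in("blue_reel_mid","dropper_mid","can_mid","jar_mid","red_reel_mid","tape_mid"):
        print(c,n,[(round(r["p"],2),world(c,r["xyz"]).round(3).tolist()) for r in models.place_of(c,n)][:2])
E
```

```text
clock: 70.25
position: [0.5238, 0.3821, 0.0787]
ee_rot: [-180.0, -0.0, 6.9]
ft_force: [0.5, 0.3, -2.0]
grip_width: 0.475
finger_force: 40.6
clock: 71.5
position: [0.5233, 0.3818, 0.2299]
ee_rot: [180.0, 0.1, 6.9]
ft_force: [0.6, -0.6, 0.1]
grip_width: 1.001
finger_force: 0.0
clock: 72.75
position: [0.5236, 0.0226, 0.2294]
ee_rot: [-180.0, -0.0, 6.9]
ft_force: [0.2, -0.5, 0.1]
grip_width: 0.998
finger_force: 0.0
scene blue_reel_mid [(0.8, [0.557, 0.144, 0.025])]
scene dropper_mid [(0.57, [0.536, 0.266, 0.058])]
scene can_mid [(0.62, [0.475, 0.314, 0.047])]
scene jar_mid [(0.63, [0.525, 0.38, 0.057])]
scene red_reel_mid [(0.54, [0.72, 0.128, 0.022])]
scene tape_mid []
top blue_reel_mid [(0.78, [0.558, 0.144, 0.028])]
top dropper_mid [(0.79, [0.539, 0.267, 0.052])]
top can_mid [(0.95, [0.475, 0.317, 0.044])]
top jar_mid [(0.86, [0.523, 0.381, 0.054]), (0.45, [0.472, 0.32, 0.045])]
top red_reel_mid [(0.61, [0.722, 0.129, 0.018])]
top tape_mid [(0.69, [0.371, 0.15, 0.008])]
```

View pics/s6.png

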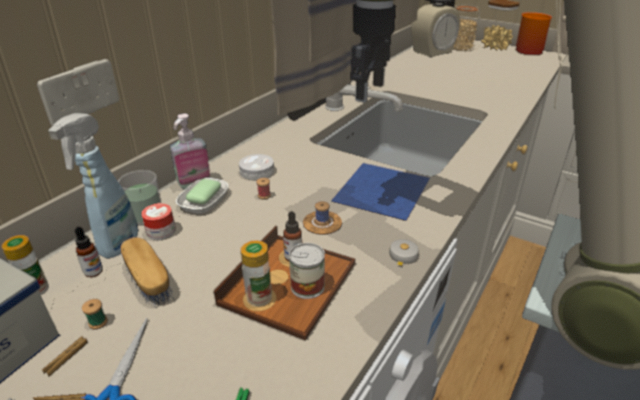

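View pics/t6.png

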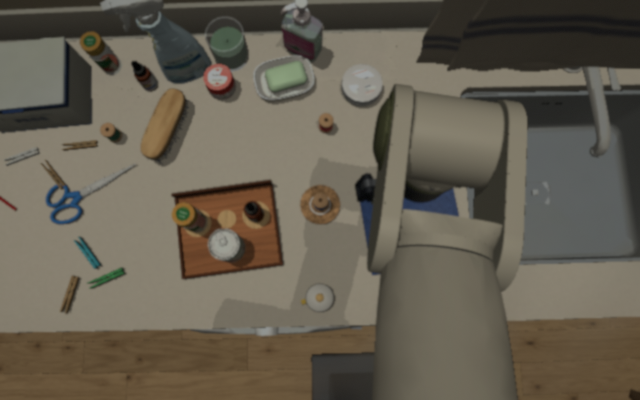

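The jar (257,270), dropper (292,240) and tin (306,270) are upright on their original spots. The blue reel is centred on the cork mat (322,215), the red reel and tape measure are unmoved, and the blue mat is empty. Handing in.

```bash
python3 -c "
from bench import close_job
print(close_job())"
```

```text
the job is handed in; nothing more can be done
None
```

The job is handed in at about 73 s: the blue reel stands in the middle of the cork mat, the dropper bottle, tin and jar are back upright on their own spots, and the red reel and tape measure were left alone.

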